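# Lock the cake-slicing guide at its thinnest slice

### The arm

A 6-joint arm with a two-finger parallel gripper is mounted at the origin on a cart in front of the work surface, level with it; the furniture and walls round the work are solid. World frame = base frame: x ahead of the robot, y to its left, z up, the work surface at z = 0. Lengths are in mm, angles in rad, forces in N, time in s.
With the tool pointing down it reaches from about 325 to 775 mm from the base axis. Payload 5.5 kg.
Tool frame: the origin (TCP) lies midway between the tips of the shut fingers; the grasp point (between the pads) lies behind it (ctrl.pinch_z is the z of the grasp point in the tool frame, in mm); z points along the fingers, y is the line along which they close (so a half turn about z gives the same grasp; the last joint's range is limited). The gripper opens to 88 mm and grips with 3 to 60 N. Pads are 20 mm wide; open, the fingers measure 115 mm over their backs; the gripper's body (75 mm by 178 mm) begins 61 mm behind the grasp point.
Start: joints at [1.265, 0.091, 1.231, -0, 1.82, -0.057], TCP at [147.748, 581.538, 222.631] pointing down, gripper open.
Joint ranges: [-2.87, 2.87], [-0.86, 2.18], [0.17, 2.46], [-1.51, 4.65], [0.06, 2.69], [-2.65, 2.65]. Speed limits (rad/s): [2.57, 2.57, 3.01, 3.14, 3.14, 3.14].

### API

Orientations are given as a unit quaternion [w, x, y, z].
In Python, from cell import ctrl, camera, get_calibration, find_in, pinpoint gives the robot as it stands. The module is installed in compiled form; this text tells all that it offers. Calls block until the motion is done:
- ctrl.move_to(position, orientation): joint-space move of the TCP to a pose.
- ctrl.move_straight(position, frame=None, speed=150, threshold=None): straight line of the TCP; frame=None keeps the orientation; speed is the mean speed in mm/s. With threshold (N) it stops when the force on the tool has changed by that much, and returns True; else False.
- ctrl.set_joints(angles): joint-space move.
- ctrl.command_gripper(opening): finger opening in mm; the grip force is fixed at half the most; returns when the fingers have stopped.
- ctrl.sleep(seconds).
- ctrl.solve_ik(position, orientation): joint angles nearest the present ones, or None.
- camera(name): name is "scene" or "top" or "wrist"; returns (picture, depth): 400x640x3 uint8, red, green, blue; 400x640 float32, mm along the optical axis (not along the pixel's ray), 0 where there is no reading.
- get_calibration(name): a dict with "camera_matrix" (3x3 intrinsics, pixels), "R" (3x3) and "t" (3): a world point X has camera coordinates R X + t. Camera axes: x right, y down, z forward; pixel columns grow to the right and rows downward; lengths in mm; the calibration is good to about 2 mm. A picture is of the moment at which its call begins: read the wrist's pose just before it. get_calibration takes no time and is no camera call; for the wrist camera it gives the pose at the moment of the call.
A pose or a line that the arm cannot do raises ctrl.PlanningError and nothing moves.
- ctrl.finish_job(): hands the job in; it is judged then, once.
Trained networks look in the newest picture that a camera, given by its name, has taken for a name from the list of things; names that differ only in an ending like _2 or _b are one class to them, and where a whole thing is asked for, a point or a joint stands for the part that bears it (a point fixed in the world has none). Each returns a list of dicts, best first, with "conf" (0 to 1); they miss things now and then, are a little off and sometimes report something else, mostly with a low value. They report only what shows in the picture. A call takes as long as a camera call.
- find_in(camera, name): "extent" ([left, top, right, bottom] in pixels, round what is visible of it).
- pinpoint(camera, name): "at" ([column, row] in pixels: a listed point, or the origin of a listed thing).
Readings, each from a call of its own:
- ctrl.read_t(): time.
- ctrl.read_joint_pos(): joint angles.
- ctrl.read_qvel(): joint speeds.
- ctrl.read_joint_torque(): joint torques, N m.
- ctrl.read_position(): TCP position.
- ctrl.read_tcp_rot(): TCP orientation.
- ctrl.read_wrist_force(): force on the tool from outside, world axes, zero at the start.
- ctrl.read_wrist_torque(): the same for the moment, N m.
- ctrl.read_finger_gap(): finger opening in mm.
- ctrl.read_gripper_force(): force on a finger pad.
Only numpy, scipy, OpenCV 4.12 (cv2) and the standard library are available. Lean on these libraries where they do the work, as an engineer would, in place of code of your own. Each camera call takes 0.05 s, during which the arm holds its last target. There are 200 camera calls.

### The job

Set the loaf-cake slicing guide on the worktop to its thinnest slice: press the red sprung release bar right down, keep it down while you push the upright end stop by its black-padded lug all the way up towards the knife posts, then let the bar spring up so that the stop is locked there. Use fingertips only: push the lug without pinching it, and leave the cake ring, the piping nozzle and the spice jar where they stand.

Things in the scene. Friction and masses are not known exactly. Their poses are not given: they have to be found in the camera images.
- slicing_guide: Slicing guide, fixed: light wooden board 128 x 340 mm, top 24 mm above the worktop, aluminium channel along its front (top 30 mm). Origin: under its centre, on the worktop. -x points to its front (robot's side, red bar), +y along its length is the way to push the end stop, z up. Thin steel knife posts, tops at 100 mm, stand in pairs at local y = 16, x = -40 and 66 mm.
- release_bar (a joint): How far the red bar is pressed straight down (m): 0 up, 0.010 fully down. Spring: 3.5 N starts it, 7 N holds it down. It carries an index pin that stands in the way of the end stop's toothed strip; pressed more than 0.005 the pin is clear (press 0.007 to 0.010 to be sure). Let go under a tooth it stays near 0.005, at a notch it returns to 0.
- bar_top (a point): Centre of the red release bar's top face. The bar is 26 mm wide (guide's x), 135 mm long (guide's y), 8 mm thick, level, top 60 mm above the worktop when up. It lies along the guide's front and passes under the end stop's lug, which overhangs it. Except for the end stop, nothing within 25 mm of it is higher than 50 mm.
- end_stop (a joint): How far the end stop has slid along the guide's +y (m), 0 to 0.081 (end of travel); about 1.5 N friction, stays where left. Bar up: free from 0 to 0.030, where a tooth meets the pin and blocks it; locks in notches at 0.054 (thick slices) and 0.080 (thinnest), each with up to 2 mm play either way. Bar held down: slides all the way.
- lug (a point): Centre of the end stop's push lug, an upright ear over the red bar: 52 mm wide (guide's x), 65 to 99 mm above the worktop, 15 mm thick (guide's y) over its two black rubber pads (34 x 30 mm, one each face); the face to push lies 7.5 mm from this point towards the guide's -y. Behind it the stop is an upright plate 8 mm thick, top at 94 mm.
- cake_ring: Steel cake ring, 61 mm across, 45 mm high, standing loose on the board beyond the knife posts. Origin: centre of its underside.
- piping_nozzle: Steel piping nozzle, a cone 26 mm across and 46 mm high, standing loose on the worktop in front of the guide. Origin: centre of its underside.
- jar: Spice jar with a dark cap, 41 mm across, 105 mm high, standing loose behind the guide. Origin: centre of its underside.

How it is judged:
By the outcome, as a careful person would: the job done as asked, in the order asked, and still so for the second after the job is handed in, with the robot touching nothing.
It also fails if it takes over 35 s, if anything falls off the work surface, if the arm or the gripper's body presses on something with over 40 N, if the wrist force passes 120 N, or if a joint passes its speed limit or range.

## Working session

There is one attempt and no reset: what is moved stays moved. The work goes in short steps, each a Python script; the robot and the scene stay as the last script left them, time stands still between calls to the robot, and variables do not carry over. Pictures are saved under pics/ and viewed, at most 10 in all, crops included, and the job is handed in when it is done.

```bash
mkdir -p pics; cat > h.py <<'E'
import numpy as np, cv2
from cell import ctrl, camera, get_calibration, find_in, pinpoint
def px2w(cal,u,v,z=None,d=None):
    K=cal["camera_matrix"];R=np.array(cal["R"]);t=np.array(cal["t"])
    r=np.linalg.inv(K)@np.array([u,v,1.]); o=-R.T@t; w=R.T@r
    return o+w*((z-o[2])/w[2] if z is not None else d)
def snap(n,f):
    p,d=camera(n); cv2.imwrite('pics/'+f,p[:,:,::-1]); return p,d
E
python3 - <<'E'
from h import *
print(ctrl.read_tcp_rot(),ctrl.pinch_z,ctrl.read_t())
Z=dict(bar_top=60,lug=82,slicing_guide=0,cake_ring=24,piping_nozzle=0,jar=0)
ims=[]
for n in("scene","top"):
    p,d=camera(n); cal=get_calibration(n);ims.append(p)
    for k,z in Z.items():
        for r in pinpoint(n,k)[:2]: print(n,k,round(r["conf"],2),np.round(r["at"]),px2w(cal,*r["at"],z=z).round())
cv2.imwrite('pics/a.png',cv2.resize(ims[0][:,:,::-1],(640,400)));cv2.imwrite('pics/b.png',ims[1][:,:,::-1])
E
```

```text
[-1.78762409e-04  1.24092062e-01  9.92270208e-01 -9.80635502e-04] -18.700000000000003 0.0
scene bar_top 0.88 [349. 255.] [467. -48.  60.]
scene lug 0.65 [351. 248.] [457. -55.  82.]
scene slicing_guide 0.61 [336. 246.] [556.  22.   0.]
scene cake_ring 0.96 [312. 219.] [586.  95.  24.]
scene piping_nozzle 0.78 [286. 276.] [425.  55.   0.]
scene jar 0.9 [374. 222.] [684.  -9.   0.]
top bar_top 0.75 [380. 240.] [459. -54.  60.]
top bar_top 0.17 [381. 238.] [462. -57.  60.]
top lug 0.82 [380. 240.] [458. -52.  82.]
top slicing_guide 0.72 [343. 194.] [556.  14.   0.]
top cake_ring 0.58 [300. 175.] [593. 107.  24.]
top piping_nozzle 0.49 [325. 255.] [426.  54.   0.]
top jar 0.56 [359. 140.] [674. -19.   0.]
```

View pics/a.png

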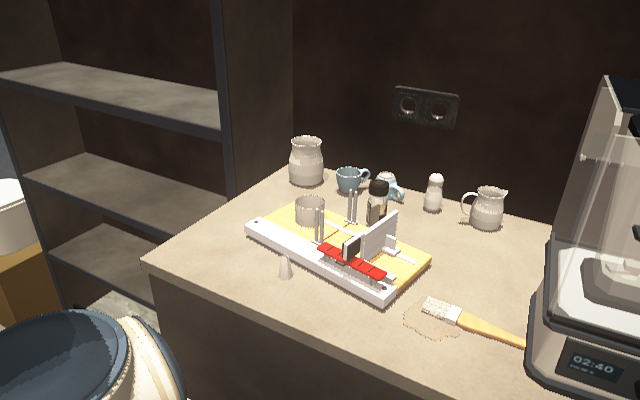

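View pics/b.png

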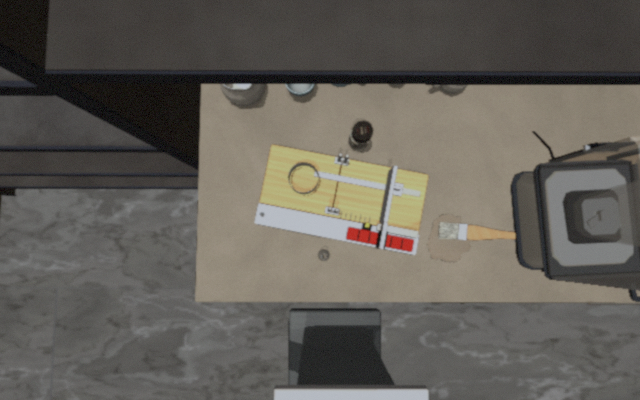

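View wrist.

Scene: guide tilted by about 10°, red bar at columns 347–413 in the top view, lug near (382,240), nozzle at (324,255), clear of the bar. Next I shut the gripper and look from closer with the wrist camera.

```bash
cat >> h.py <<'E'
def red(n,p,d,z=60):
    cal=get_calibration(n); h=cv2.cvtColor(p,cv2.COLOR_RGB2HSV)
    m=((h[...,0]<8)|(h[...,0]>172))&(h[...,1]>170)&(h[...,2]>60)
    N,l,s,c=cv2.connectedComponentsWithStats(cv2.dilate(m.astype(np.uint8),np.ones((3,3))))
    v,u=np.nonzero(m); P=np.array([px2w(cal,a,b,d=d[b,a]) for a,b in zip(u,v)])
    k=abs(P[:,2]-z)<5
    r=cv2.minAreaRect(P[k,:2].astype(np.float32)); return len(P),np.median(P[:,2]),r,cv2.boxPoints(r)
def quat(deg): a=np.radians(deg)/2; return [0,np.cos(a),np.sin(a),0]   # tool x at deg, tool y at deg-90
E
python3 - <<'E'
from h import *
p,d=camera("top"); print(red("top",p,d))
ctrl.command_gripper(0)
for a in (79.4,-100.6,169.4): print(a, ctrl.solve_ik([400,-80,300],quat(a)))
ctrl.move_to([400,-80,300],quat(79.4))
p,d=snap("wrist","c.png"); print(red("wrist",p,d)); cal=get_calibration("wrist")
print(ctrl.read_t(),ctrl.read_position(),ctrl.read_finger_gap(),ctrl.read_wrist_force())
for k,z in dict(bar_top=60,lug=82,slicing_guide=0,piping_nozzle=0).items():
    for r in pinpoint("wrist",k)[:2]: print(k,round(r["conf"],2),np.round(r["at"]),px2w(cal,*r["at"],z=z).round(1))
E
```

```text
(606, np.float64(60.16741597844867), ((462.00128173828125, -54.17039489746094), (128.680908203125, 23.832904815673828), 79.16038513183594), array([[ 438.19757  , -115.12184  ],
       [ 461.60522  , -119.60387  ],
       [ 485.805    ,    6.7810516],
       [ 462.39734  ,   11.263077 ]], dtype=float32))
79.4 [-2.80841727e-01 -3.87780158e-01  1.52407475e+00 -4.44089210e-16
  2.00529807e+00 -9.58368258e-02]
-100.6 None
169.4 [-2.80841727e-01 -3.87780158e-01  1.52407475e+00 -4.44089210e-16
  2.00529807e+00 -1.66663315e+00]
(1823, np.float64(59.78841371605665), ((457.4443054199219, -52.77320098876953), (132.17404174804688, 25.69957160949707), 79.16246032714844), array([[ 432.3977  , -115.26543 ],
       [ 457.63892 , -120.097595],
       [ 482.4909  ,    9.719025],
       [ 457.2497  ,   14.551193]], dtype=float32))
4.6667 [400.19156084 -79.50787783 299.84832631] 0.5816703243021808 [-0.76273977 -0.1962946  -0.24055694]
bar_top 0.66 [356. 139.] [454.1 -55.3  60. ]
lug 0.57 [360. 140.] [455.1 -55.1  82. ]
slicing_guide 0.73 [416.  68.] [553.2  14.8   0. ]
piping_nozzle 0.74 [317.  51.] [425.1  60.7   0. ]
```

View pics/c.png

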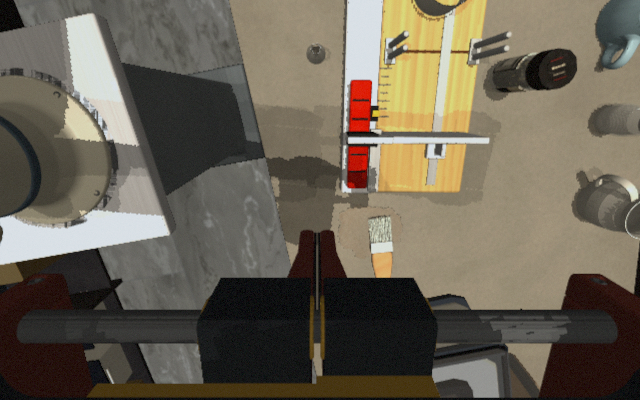

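```bash
python3 - <<'E'
from h import *
ey=np.array([.188,.982]); ex=np.array([.982,-.188]); C=np.array([458.5,-53.2])
for n in("wrist","top"):
    p,d=camera(n);cal=get_calibration(n)
    v,u=np.nonzero(d>0); P=np.array([px2w(cal,a,b,d=d[b,a]) for a,b in zip(u,v)])
    L=np.c_[(P[:,:2]-C)@ex,(P[:,:2]-C)@ey,P[:,2]]
    for lo,hi in((96,103),(88,96)):
        k=(L[:,2]>lo)&(L[:,2]<hi)&(abs(L[:,1])<75)&(abs(L[:,0])<35)
        print(n,lo,k.sum(),np.percentile(L[k],[0,5,50,95,100],axis=0).round(1).tolist() if k.any() else 0)
E
```

```text
wrist 96 465 [[-19.3, -7.5, 96.0], [-16.9, -7.1, 96.2], [2.4, -0.2, 98.1], [28.2, 5.9, 99.8], [32.1, 6.4, 100.7]]
wrist 88 79 [[-18.8, -7.5, 88.2], [-17.8, -6.5, 89.1], [5.3, 3.4, 92.4], [34.1, 6.8, 95.9], [35.0, 6.9, 96.0]]
top 96 153 [[-14.7, -6.8, 96.1], [-12.3, -5.5, 96.4], [7.2, 1.0, 98.3], [31.3, 7.2, 100.9], [34.4, 7.7, 102.0]]
top 88 37 [[-15.1, -6.8, 88.0], [-13.8, -6.1, 88.1], [-0.2, 4.6, 94.6], [25.7, 8.2, 95.9], [29.2, 8.3, 96.0]]
```

```bash
cat >> h.py <<'E'
ey=np.array([.188,.982]); ex=np.array([.982,-.188]); C=np.array([458.7,-53.3])
def at(s,z,x=0): return [*(C+ey*s+ex*x),z]
def st(t=''):
    p=ctrl.read_position(); r=p[:2]-C
    print(t,'t',round(ctrl.read_t(),2),'x,s,z',np.round([r@ex,r@ey,p[2]],1),'F',np.round(ctrl.read_wrist_force(),1))
E
python3 - <<'E'
from h import *
q=quat(79.16)
ctrl.move_to(at(-32,130),q); st()
ctrl.move_straight(at(-32,72),speed=100); st('above')
print(ctrl.move_straight(at(-32,52),speed=20,threshold=2.5)); st('touch')
z=ctrl.read_position()[2]; 
if abs(z-60)<5:
    ctrl.move_straight(at(-32,z-5),speed=20);st('press5'); ctrl.move_straight(at(-32,51),speed=20); st('press')
snap("wrist","d.png")
E
```

```text
t 5.71 x,s,z [  0.4 -32.  131.5] F [-0.2  0.1  0. ]
above t 6.44 x,s,z [  0.4 -32.   72.7] F [0.9 0.4 0.1]
True
touch t 7.13 x,s,z [ -0.  -32.   58.1] F [1.7 0.2 3.6]
press5 t 7.53 x,s,z [  0.  -32.   53.3] F [-0.9  0.8  4.9]
press t 7.78 x,s,z [  0.  -32.1  51.3] F [-1.5  0.2  5.9]
```

View pics/d.png

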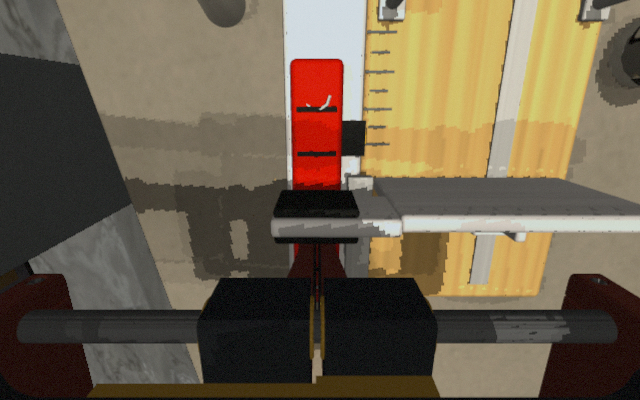

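Tip stands on the red bar behind the lug (lug pads at rows 190–240, tips at column 318), centred. I press to the bottom stop, then push.

```bash
python3 - <<'E'
from h import *
print(ctrl.move_straight(at(-32,47.5),speed=10,threshold=4)); st('down')
z=ctrl.read_position()[2]; z=min(z,50.5)
print(ctrl.move_straight(at(10,z),speed=40,threshold=14)); st('mid')
E
```

```text
True
down t 8.11 x,s,z [  0.  -32.   50.4] F [-2.1  0.3  6.7]
False
mid t 9.31 x,s,z [ 0.7  8.8 51.1] F [-0.4 -4.9  5.9]
```

```bash
python3 - <<'E'
from h import *
print(ctrl.move_straight(at(50,49.5),speed=40,threshold=14)); st('a')
print(ctrl.move_straight(at(74,49.5),speed=25,threshold=10)); st('b')
p,d=snap("wrist","e.png")
E
```

```text
False
a t 10.46 x,s,z [ 0.9 48.9 50.4] F [-0.3 -4.1  6.2]
True
b t 11.03 x,s,z [ 0.9 58.7 50.5] F [-0.3 -2.5  3.8]
```

View pics/e.png

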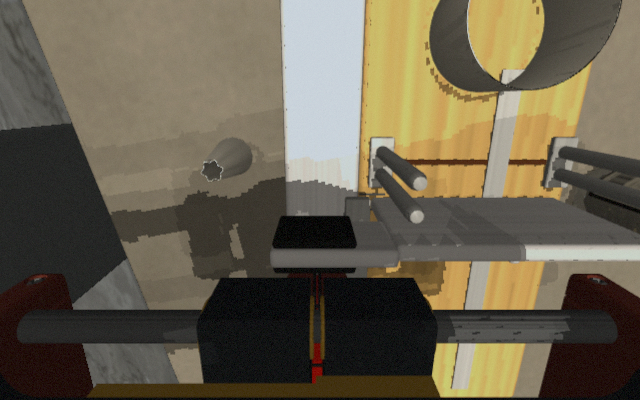

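```bash
cat >> h.py <<'E'
def lug(n):
    p,d=camera(n);cal=get_calibration(n)
    v,u=np.nonzero(d>0); P=np.array([px2w(cal,a,b,d=d[b,a]) for a,b in zip(u,v)])
    L=np.c_[(P[:,:2]-C)@ex,(P[:,:2]-C)@ey,P[:,2]]
    k=(L[:,2]>94)&(L[:,2]<103)&(L[:,1]>-20)&(L[:,1]<120)&(abs(L[:,0])<25)
    print(n,k.sum(),np.percentile(L[k],[2,25,50,75,98],axis=0).round(1).tolist())
E
python3 - <<'E'
from h import *
for i in range(3): st(); ctrl.sleep(.05)
lug("wrist")
E
```

```text
t 11.07 x,s,z [ 0.9 58.7 50.5] F [-0.5 -1.6  3.6]
 t 11.12 x,s,z [ 1.  58.8 50.5] F [-1.1 -2.4  4. ]
 t 11.18 x,s,z [ 0.9 58.7 50.5] F [-0.6 -3.   3.9]
wrist 3764 [[-17.0, 69.8, 94.6], [-7.7, 75.4, 96.7], [1.3, 79.4, 97.8], [10.9, 82.1, 98.7], [23.6, 85.6, 100.0]]
```

```bash
python3 - <<'E'
from h import *
print(ctrl.move_straight(at(66,49.3),speed=10,threshold=12)); st('c')
lug("wrist")
E
```

```text
True
c t 11.66 x,s,z [ 0.9 58.6 50.6] F [-0.6 -1.5  3.4]
wrist 3783 [[-17.0, 69.8, 94.6], [-7.6, 75.5, 96.6], [1.7, 79.5, 97.8], [11.0, 82.1, 98.7], [23.7, 85.6, 100.0]]
```

Solid end of travel. I back off 1.5 mm, still pressing, then let the bar up.

```bash
python3 - <<'E'
from h import *
ctrl.move_straight(at(57,49.8),speed=15); st('back')
for z in (54,57,61,66): ctrl.move_straight(at(56.5,z),speed=25); st()
ctrl.move_straight(at(56,140),speed=100)
ctrl.move_straight(at(-10,300,-40),speed=150); st()
p,d=snap("wrist","f.png"); print(red("wrist",p,d)); lug("wrist"); lug("top")
E
```

```text
back t 11.97 x,s,z [ 0.6 58.1 50.7] F [1.3 2.6 6.8]
 t 12.29 x,s,z [ 0.4 57.5 54.6] F [2.  2.9 4.2]
 t 12.56 x,s,z [-0.1 56.6 57.1] F [1.1 2.9 4. ]
 t 12.87 x,s,z [-0.4 55.9 60.4] F [-1.1 -0.5  2.3]
 t 13.22 x,s,z [-0.  56.4 66. ] F [-0.6  1.4 -0.1]
 t 15.44 x,s,z [-40.1  -9.8 298.9] F [ 0.4 -0.   0.1]
(1978, np.float64(59.79607583917374), ((457.288330078125, -52.769561767578125), (131.64894104003906, 25.317424774169922), 78.90779113769531), array([[ 432.2022  , -114.92897 ],
       [ 457.0467  , -119.79974 ],
       [ 482.37445 ,    9.389847],
       [ 457.52997 ,   14.26062 ]], dtype=float32))
wrist 512 [[-17.9, 70.8, 95.5], [-9.1, 73.9, 97.0], [0.9, 77.9, 98.0], [10.9, 81.0, 98.9], [23.5, 84.2, 100.3]]
top 151 [[-13.9, 71.8, 94.5], [-5.7, 75.7, 96.9], [3.6, 79.1, 98.1], [12.9, 82.4, 99.4], [23.8, 86.0, 102.3]]
```

View pics/f.png

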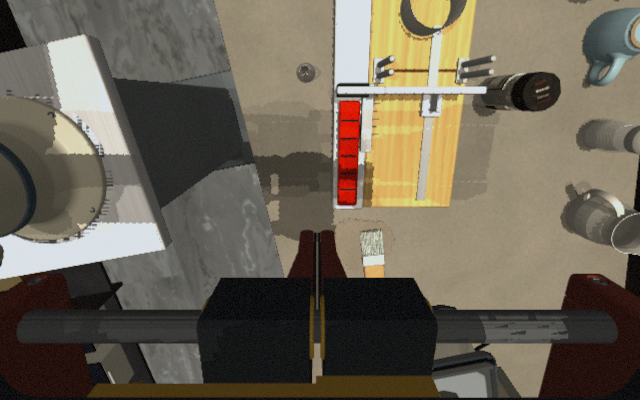

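The bar is fully back up (59.8 mm, as at the start) and the stop is at its end by the posts (row 90). The ring, nozzle and jar are still standing where they were.

```bash
python3 -c "
from h import *
print(ctrl.finish_job())"
```

```text
the job is handed in; nothing more can be done
None
```

The slicing guide is set to its thinnest slice: the end stop went to the end of its travel with the bar held down, the bar then sprang fully up again, which it only does at a notch, and I handed the job in at about 15.5 s on the robot's clock.

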